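Ready the cleaner jug for weighing out

TASK

Get ready to weigh out parts-washer cleaner. First stand the empty steel beaker upright in the middle of the scale's round pan, gently, without driving the sprung pan down to its stop, and let go of it; then open the cleaner jug: press its push-and-turn safety cap down, keep it pressed while twisting it counterclockwise (seen from above) until it is free, and lift it off. Finish while still gripping the cap, held level and still straight above the jug's mouth, about 6 cm clear of it, and leave everything else on the bench where it is.

Things in the scene. Friction and masses are not known exactly. Their poses are not given: they have to be found in the camera images.
- beaker: Empty open steel beaker standing upright, a round cup without handle: outer diameter 54 mm at the rim, tapering to 43 at the foot, height 80, wall 3, about 0.18 kg (varies). Origin: centre of its underside; z up. Loose; take it from above across the outside, pads about 60 mm above its foot.
- pan_top (a point): Centre of the upper face of the scale's steel pan, a round flat disc 136 mm across, 60 mm above the table when empty, with a thin concentric ring 64 mm across as centring mark. The scale (fixed, grey case 170 x 190 mm, 38 high, black display on its robot side) lies beneath it.
- pan (a joint): Downward travel of the pan in m: 0 empty, stop at 0.016. Spring about 0.5 N per mm: the beaker alone sinks it about 3 to 5 mm. Driving it past 14 mm counts as slamming it.
- jug: White square cleaner jug, 110 (x) x 96 (y) mm, 120 high to its shoulder, fixed upright in a steel cradle bolted to the bench (cannot turn or slide). Loop handle stands out 38 mm on its +x side, below 111 mm; the round shoulder narrows to 60 mm across at 134 mm and 52 at 140. Origin: centre of the cradle's underside, on the table; neck and cap stand on its vertical z axis.
- mouth (a point): Centre of the jug's neck rim (neck 28 mm across), 166 mm above the table; z up.
- cap: Round grey ribbed push-and-turn cap, 56 mm across, 42 high, 0.07 kg, at the start closed on the jug: lower rim 153 mm, top 195 mm above the table. Origin: centre of its lower rim; z up; dark radial mark on top along +x. Closed, its x lies along the jug's x (play 7 degrees, 1 mm up, 2.5 mm sideways). Grip it from above across its diameter at any yaw, pads 30 mm above its lower rim, about 50 N.
- plunger (a joint): How far the cap's spring is pressed down (m): 0 at the start, stop 0.009. 5 N to start, 9 N at 5 mm, 12 N at 9 mm. Teeth lock the cap until pressed 5.5 mm (press 7 to 8). Kept down, it turns counterclockwise seen from above; from 55 degrees on it lifts off straight up; stop at about 125: turn it 70 to 80 degrees. Reads 0 when the cap is off.
- tin: bystander: closed round aluminium tin, 68 mm across, 60 tall, origin centre of underside
- punch_a: bystander: dark steel spool-shaped punch, 38 mm across, 52 tall, origin centre of underside
- punch_b: bystander: dark steel punch with a 44 mm base and thin stem, 46 tall, origin centre of underside
- die: bystander: dark steel die ring lying flat, 60 mm across, 22 tall, origin centre of underside
- wrench: bystander: wrench lying flat
- oil: bystander: black oil bottle, 56 mm across, 150 tall, origin centre of underside
- brush: bystander: brush lying flat
There are look-alikes about, which are no part of the job. Leave any orange look-alike of the cap alone. Several things have the shape of the jug; the one meant has the colours described above.

How it is judged:
By the outcome, as a careful person would: the job done as asked, in the order asked, and still so for the second after the job is handed in, while the arm keeps its last pose, push and grip.
It also fails if it takes over 54 s, if anything falls off the work surface, if the arm or the gripper's body presses on something with over 40 N, if the wrist force passes 120 N, or if a joint passes its speed limit or range.

ROBOT

A 7-joint arm with a two-finger parallel gripper is mounted at the origin on the work surface. World frame = base frame: x ahead of the robot, y to its left, z up, the work surface at z = 0. Lengths are in m, angles in rad, forces in N, time in s.
With the tool pointing down it reaches from about 0.35 to 0.9 m from the base axis. Payload 8.1 kg.
Tool frame: the origin (TCP) lies at the very end of the fingers, on their centre line; the grasp point (between the pads) lies 19 mm behind it; z points along the fingers, y is the line along which they close (so a half turn about z gives the same grasp; the last joint's range is limited). The gripper opens to 85 mm and grips with 20 to 120 N. Pads are 22 mm wide; open, the fingers measure 114 mm over their backs; the gripper's body (76 mm by 85 mm) begins 54 mm behind the grasp point. The pads swing forward as they close: fully open they stand 13 mm farther back than shut.
Start: joints at [-1.219, 0.434, 0.025, 1.573, -0.012, 1.134, -0.075], TCP at [0.275, 0.561, 0.231] pointing down, gripper open.
Joint ranges: [-2.62, 2.62], [-0.44, 2.09], [-1.27, 1.32], [0.08, 2.57], [-1.32, 4.46], [0.12, 2], [-2.74, 2.74]. Speed limits (rad/s): [2.22, 2.22, 3.01, 3.01, 3.14, 3.14, 3.14].

INTERFACE

Orientations are given as a rotation vector (axis times angle).
In Python, from station import state, snapshot, finish_job gives the robot as it stands.
- The arm moves only by the tool drive_tool, never from a script. Its argument "plan" is a list of rows, each an object of numbers: "dx", "dy", "dz": the shift along the tool's x, y, z in units of 300 mm (1.0 is 300 mm); "ax", "ay", "az": the turn, a rotation vector about the tool's x, y, z in units of pi rad (1.0 is pi rad); "jaw": the opening, from -1 (shut) to 1 (fully open). A call has 1 to 12 rows; each row shifts and turns the commanded pose from where the row before left it, along the tool's axes as they then stand; what a row does not reach is not made up. A row lasts 1/12 s, in which the tool goes at most 41.7 mm and 7.16 degrees, less where a joint would pass 70% of its speed; a pose out of reach is approached as far as the arm can. A call with a number of a shift or a turn outside -1 to 1 is refused whole. A call with a gripper value outside its range is refused whole. The fingers move at their own pace and stop on an object; "grip_force" is the grip in N (left out, the last holds). Time passes only in rows, so rows that do not move let the fingers close. It gives the time, the measured TCP pose, the force, the opening and the grip force at its end, in the units of the state.
- state(): the state, without advancing time (a new reading comes with each control period).
- snapshot(name): name is "scene" or "top" or "wrist"; returns a dict with "pixels" (420x560x3 uint8, blue, green, red), "fov_y" (degrees; the focal length in pixels is half the picture's height over the tangent of half this angle, whatever the lens; pixels are square), "cx", "cy" (the principal point, pixels), "rvec" (rotation vector, rad) and "tvec" (3), from world to camera coordinates, as OpenCV has them. Camera axes: x right, y down, z forward; pixel columns grow to the right and rows downward; lengths in m; the calibration is good to about 2 mm. A picture is of the moment at which its call begins. There is no depth.
- finish_job(): hands the job in; it is judged then, once.
The state is a dict: "time_s": time; "q": joint angles; "joint_velocities": joint speeds; "tau": joint torques, N m; "position": TCP position; "ee_rot": TCP orientation; "contact_force": force on the tool from outside, world axes, zero at the start; "moment": the same for the moment, N m; "opening": finger opening in m; "grasp_force": force on a finger pad.
Only numpy, scipy, OpenCV 4.12 (cv2) and the standard library are available. Lean on these libraries where they do the work, as an engineer would, in place of code of your own. Each camera call takes 0.05 s, during which the arm holds its last target. There are 200 camera calls.

## Working session

There is one attempt and no reset: what is moved stays moved. The work goes in short steps, Python scripts to look and compute and a tool call to move; the robot and the scene stay as the last step left them, time stands still between calls to the robot, and variables do not carry over. Pictures are saved under pics/ and viewed, at most 10 in all, crops included, and the job is handed in when it is done.

Besides the shell and the picture viewer there is one more tool, called after "Request:" as name(argument=value, ...) on one line, values as JSON. drive_tool: Moves the arm, as the interface text tells. Its arguments: {"type":"object","properties":{"plan":{"type":"array"},"grip_force":{"type":"number"}},"required":["plan"]}

```bash
mkdir -p pics
cat > h.py <<'E'
import numpy as np,cv2,pickle
from station import state,snapshot,finish_job
def snap(name,save):
    s=snapshot(name); cv2.imwrite('pics/%s.png'%save,s['pixels']); pickle.dump(s,open('pics/%s.pkl'%save,'wb')); return s
def load(n): return pickle.load(open('pics/%s.pkl'%n,'rb'))
def cam(s):
    f=s['pixels'].shape[0]/2/np.tan(np.radians(s['fov_y'])/2)
    R=cv2.Rodrigues(np.array(s['rvec'],float))[0]; t=np.array(s['tvec'],float).ravel()
    return f,R,t
def ray(s,u,v):
    f,R,t=cam(s); d=R.T@np.array([(u-s['cx'])/f,(v-s['cy'])/f,1]); return -R.T@t,d
def onz(s,u,v,z):
    c,d=ray(s,u,v); return c+d*(z-c[2])/d[2]
def two(s1,p1,s2,p2):
    c1,d1=ray(s1,*p1);c2,d2=ray(s2,*p2)
    A=np.stack([d1,-d2],1); k=np.linalg.lstsq(A,c2-c1,rcond=None)[0]
    a=c1+k[0]*d1;b=c2+k[1]*d2; return (a+b)/2,np.linalg.norm(a-b)
def proj(s,p):
    f,R,t=cam(s); q=R@np.array(p)+t; return np.array([s['cx']+f*q[0]/q[2],s['cy']+f*q[1]/q[2]])
E
python3 - <<'E'
from h import *
a=snap('scene','s0');b=snap('top','t0')
for s in (a,b): print(s['fov_y'],s['cx'],s['cy'],-cam(s)[1].T@cam(s)[2])
st=state();print(st['position'],st['ee_rot'],st['contact_force'],st['opening'],st['time_s'])
E
```

```text
47.666548584573576 282.12805673918496 209.45237554976183 [1.19833907 0.68290447 0.91745802]
56.5427409243075 277.71683619496656 212.10600892391633 [0.35133428 0.01323205 1.12649394]
[0.27443866 0.56102145 0.23058044] [-7.08401893e-01 -3.06051668e+00  2.22277726e-03] [ 0.25899256 -0.08049511 -0.0924601 ] 0.08552940433566976 0.1
```

View pics/s0.png

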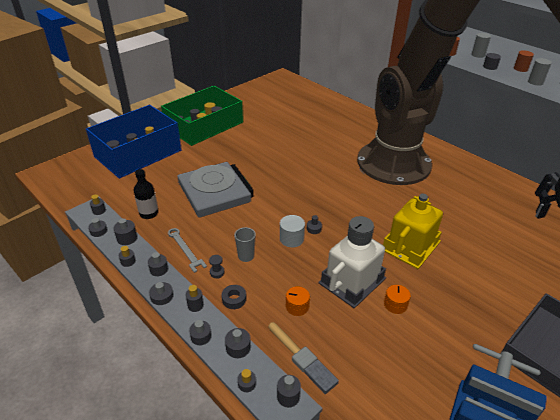

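View pics/t0.png

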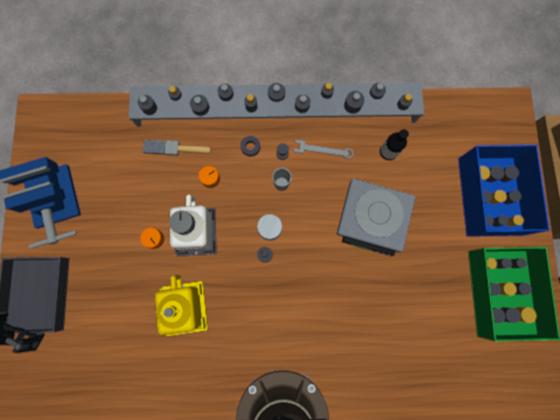

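The meant jug is the white one, at scene (357,265) and top (188,228); the yellow one at scene (415,230) and top (180,308) is a look-alike. The grey cap is at scene (360,232), with orange look-alikes at (297,300) and (397,298). The beaker is at scene (245,243) and top (282,178), and the tin at (291,230) is closed. The pan is at scene (212,178) and top (380,212).

Run:
```python
from h import *
s=load('s0');t=load('t0')
c=lambda s,u,v,w=50,h=37:cv2.resize(s['pixels'][v-h:v+h,u-w:u+w],None,fx=4,fy=4,interpolation=cv2.INTER_CUBIC)
g=np.vstack([np.hstack([c(s,360,245),c(s,250,235)]),np.hstack([c(t,190,225),c(t,282,190)])])
cv2.imwrite('pics/crop1.png',g)
for n,a,b in [('cap top',(360,226),(181,222)),('beaker rim',(245,233),(282,175)),('pan',(212,178),(380,212))]: print(n,two(s,a,t,b))
```

```text
cap top (array([0.50617465, 0.23816819, 0.18342329]), np.float64(0.0018291563989185499))
beaker rim (array([ 0.64785102, -0.01058555,  0.08164192]), np.float64(0.004858701742256857))
pan (array([ 0.54477627, -0.28408112,  0.05367039]), np.float64(0.0033605511013830884))
```

View pics/crop1.png

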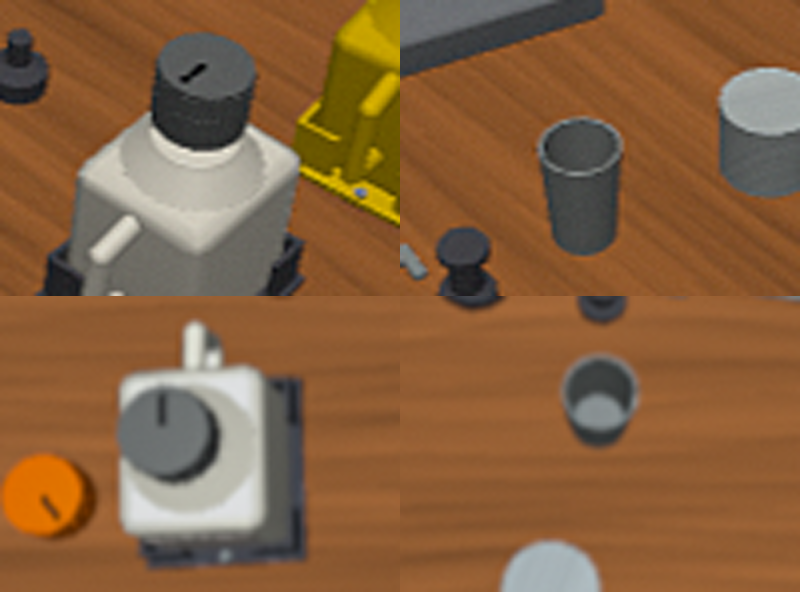

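The crops confirm the white jug with the grey cap (mark along +x) and the open steel beaker, with clear space around it. I'll compute the move towards the cap so the wrist camera can view it.

```bash
cat >> h.py <<'E'
def rel(target,yaw=None):
    "total tool-frame move in plan units to world target, with tool down, tool-y at yaw(deg)"
    st=state(); R=cv2.Rodrigues(np.array(st['ee_rot'],float))[0]
    d=R.T@(np.array(target)-np.array(st['position']))/0.3
    cy=np.degrees(np.arctan2(R[1,1],R[0,1]))
    out={'d':d.round(4),'yaw':round(cy,2)}
    if yaw is not None:
        y=np.radians(yaw); Y=np.array([np.cos(y),np.sin(y),0]);Z=np.array([0,0,-1.]);Rt=np.stack([np.cross(Y,Z),Y,Z],1)
        out['a']=(cv2.Rodrigues(R.T@Rt)[0].ravel()/np.pi).round(4)
    return out
E
python3 -c "
from h import *
print(rel([.45,.24,.35],64)); print(state()['q'])"
```

```text
{'d': array([-0.9959, -0.7047, -0.3969]), 'yaw': np.float64(63.94), 'a': array([-0.0005,  0.0001, -0.0004])}
[-1.21858054  0.4351748   0.02502025  1.57403501 -0.01158496  1.13395156
 -0.07509686]
```

Request:
drive_tool(plan=[{"dz": -0.12},{"dz": -0.12,"dx": -0.05},{"dx": -0.1,"dy": -0.07,"dz": -0.05},{"dx": -0.1,"dy": -0.07,"dz": -0.05},{"dx": -0.1,"dy": -0.07,"dz": -0.06},{"dx": -0.1,"dy": -0.07},{"dx": -0.1,"dy": -0.07},{"dx": -0.1,"dy": -0.07},{"dx": -0.1,"dy": -0.07},{"dx": -0.1,"dy": -0.07},{"dx": -0.1,"dy": -0.07},{"dx": -0.1,"dy": -0.07}])

```text
invalid input
```

Run:
```python
from h import *
s=snap('wrist','w1');print(s['fov_y'],-cam(s)[1].T@cam(s)[2],cam(s)[1].round(2).tolist())
print(state()['position'],state()['ee_rot'])
for p in ([.506,.238,.195],[.648,-.011,.08]): print(proj(s,p))
```

```text
68.4818181859998 [0.19918155 0.59763306 0.37272986] [[0.44, 0.9, -0.0], [0.85, -0.42, 0.32], [0.29, -0.14, -0.95]]
[0.27445401 0.56110089 0.23070434] [-7.08370030e-01 -3.06055317e+00  1.89498964e-03]
[ 94.53017004 563.13308546]
[ 64.5508609  547.32172952]
```

View pics/w1.png

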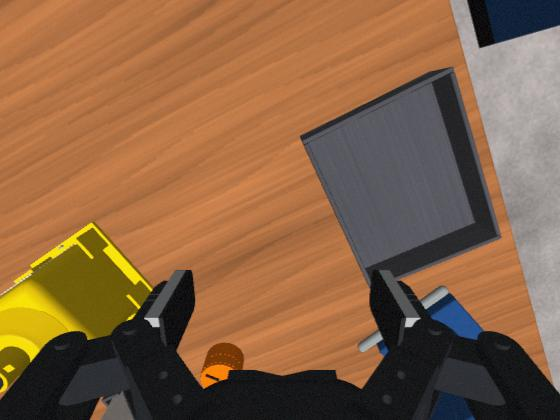

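The move was refused, probably because every field must be given. The picture (from the start pose) shows the tray at (400,180), the yellow jug at left and an orange cap at (222,365).

Request:
drive_tool(plan=[{"dx": 0,"dy": 0,"dz": -0.12,"ax": 0,"ay": 0,"az": 0,"jaw": 1},{"dx": 0,"dy": 0,"dz": -0.12,"ax": 0,"ay": 0,"az": 0,"jaw": 1},{"dx": -0.1,"dy": -0.07,"dz": -0.05,"ax": 0,"ay": 0,"az": 0,"jaw": 1},{"dx": -0.1,"dy": -0.07,"dz": -0.05,"ax": 0,"ay": 0,"az": 0,"jaw": 1},{"dx": -0.1,"dy": -0.07,"dz": -0.06,"ax": 0,"ay": 0,"az": 0,"jaw": 1},{"dx": -0.1,"dy": -0.07,"dz": 0,"ax": 0,"ay": 0,"az": 0,"jaw": 1},{"dx": -0.1,"dy": -0.07,"dz": 0,"ax": 0,"ay": 0,"az": 0,"jaw": 1},{"dx": -0.1,"dy": -0.07,"dz": 0,"ax": 0,"ay": 0,"az": 0,"jaw": 1},{"dx": -0.1,"dy": -0.07,"dz": 0,"ax": 0,"ay": 0,"az": 0,"jaw": 1},{"dx": -0.1,"dy": -0.07,"dz": 0,"ax": 0,"ay": 0,"az": 0,"jaw": 1},{"dx": -0.1,"dy": -0.07,"dz": 0,"ax": 0,"ay": 0,"az": 0,"jaw": 1},{"dx": -0.05,"dy": 0,"dz": 0,"ax": 0,"ay": 0,"az": 0,"jaw": 1}], grip_force=40)

```text
time_s: 1.15
position: [0.4496, 0.2601, 0.3518]
ee_rot: [0.718, 3.057, -0.002]
contact_force: [0.2, 0.0, -0.1]
opening: 0.0859
grasp_force: 0.0
```

Run:
```python
from h import *
s=snap('wrist','w1')
print(state()['position'],state()['ee_rot'],state()['time_s'])
for p in ([.506,.238,.195],[.648,-.011,.08]): print(proj(s,p))
print(rel([.648,-.011,.25],64))
```

```text
[0.45147567 0.26085267 0.35158755] [ 7.19833061e-01  3.05565243e+00 -1.58813778e-03] 1.2
[287.80765135 246.78571024]
[190.43308214 345.92459521]
{'d': array([-0.9899, -0.5183,  0.3413]), 'yaw': np.float64(63.49), 'a': array([-0.0001,  0.0008, -0.0028])}
```

```bash
python3 -c "
from h import *
print(rel([.60,0.01,.25],64))"
```

```text
{'d': array([-0.8154, -0.5271,  0.3409]), 'yaw': np.float64(63.49), 'a': array([-0.0001,  0.0008, -0.0028])}
```

View pics/w1.png

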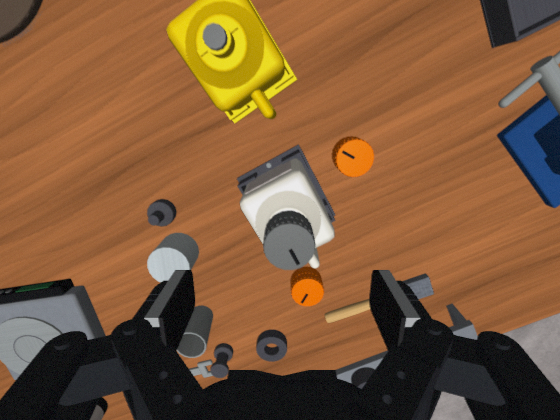

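The wrist view shows the cap top centred at about (289,247), the beaker behind the left finger at (195,330), the tin at (170,260) and the scale at lower left. Next I go towards the beaker.

Request:
drive_tool(plan=[{"dx": -0.09,"dy": -0.06,"dz": 0,"ax": 0,"ay": 0,"az": 0,"jaw": 1},{"dx": -0.09,"dy": -0.06,"dz": 0,"ax": 0,"ay": 0,"az": 0,"jaw": 1},{"dx": -0.09,"dy": -0.06,"dz": 0,"ax": 0,"ay": 0,"az": 0,"jaw": 1},{"dx": -0.09,"dy": -0.06,"dz": 0,"ax": 0,"ay": 0,"az": 0,"jaw": 1},{"dx": -0.09,"dy": -0.06,"dz": 0,"ax": 0,"ay": 0,"az": 0,"jaw": 1},{"dx": -0.09,"dy": -0.06,"dz": 0.06,"ax": 0,"ay": 0,"az": 0,"jaw": 1},{"dx": -0.09,"dy": -0.06,"dz": 0.07,"ax": 0,"ay": 0,"az": 0,"jaw": 1},{"dx": -0.09,"dy": -0.06,"dz": 0.07,"ax": 0,"ay": 0,"az": 0,"jaw": 1},{"dx": -0.09,"dy": -0.05,"dz": 0.07,"ax": 0,"ay": 0,"az": 0,"jaw": 1},{"dx": 0,"dy": 0,"dz": 0.07,"ax": 0,"ay": 0,"az": 0,"jaw": 1},{"dx": 0,"dy": 0,"dz": 0,"ax": 0,"ay": 0,"az": 0,"jaw": 1}])

```text
time_s: 2.12
position: [0.5941, 0.0151, 0.2448]
ee_rot: [-0.712, -3.053, 0.005]
contact_force: [-0.8, 1.2, -0.6]
opening: 0.0854
grasp_force: 0.0
```

Run:
```python
from h import *
s=snap('wrist','w2')
print(state()['position'],state()['ee_rot'],state()['time_s'])
for p in ([.506,.238,.195],[.648,-.011,.08],[.545,-.284,.06]): print(proj(s,p))
```

```text
[0.59457198 0.01695824 0.24711358] [-7.08601490e-01 -3.05567332e+00  2.27088055e-03] 2.1667
[610.64770628 -97.383754  ]
[283.68202203 244.33833964]
[ 39.11774595 258.7642634 ]
```

View pics/w2.png

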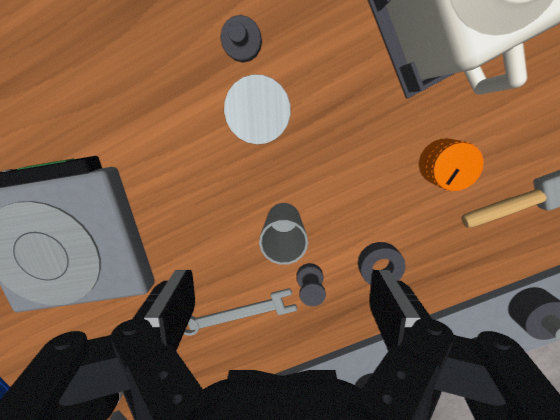

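The beaker rim is at about (284,242), with punch_a at (311,285), the tin at (257,110) and the pan's ring at (41,257). I'll fit outlines in the rim plane and compare them with the other views.

Run:
```python
from h import *
def comp(s,seed,smax=70,vlo=0,vhi=255):
    h=cv2.cvtColor(s['pixels'],cv2.COLOR_BGR2HSV); m=((h[...,1]<smax)&(h[...,2]>=vlo)&(h[...,2]<=vhi)).astype(np.uint8)
    m=cv2.morphologyEx(m,cv2.MORPH_OPEN,np.ones((3,3),np.uint8))
    n,l,st,_=cv2.connectedComponentsWithStats(m,connectivity=4); k=l[seed[1],seed[0]]
    c=max(cv2.findContours((l==k).astype(np.uint8),cv2.RETR_EXTERNAL,cv2.CHAIN_APPROX_NONE)[0],key=len)[:,0]
    return c,st[k]
def circ(P):
    A=np.c_[2*P[:,:2],np.ones(len(P))];b=(P[:,:2]**2).sum(1);x=np.linalg.lstsq(A,b,rcond=None)[0]
    r=np.sqrt(x[2]+x[0]**2+x[1]**2);return x[:2],r,np.std(np.linalg.norm(P[:,:2]-x[:2],axis=1)-r)
w1,w2,s,t=load('w1'),load('w2'),load('s0'),load('t0')
c,b=comp(w2,(284,260));print('beaker comp',b)
q=c[c[:,1]>236]; P=np.array([onz(w2,u,v,.08) for u,v in q]);print('rim',circ(P),len(q))
e=cv2.fitEllipse(q.astype(np.float32));print(e)
for n,v,p in (('s',s,(245,235)),('t',t,(282,177))): print(n,two(w2,e[0],v,p),onz(v,*p,.08))
c,b=comp(w1,(285,255),60,40,130);print('cap comp',b)
q=c[c[:,1]>247];P=np.array([onz(w1,u,v,.195) for u,v in q]);print('cap',circ(P),len(q))
e=cv2.fitEllipse(q.astype(np.float32));print(e)
for n,v,p in (('s',s,(361.5,224.5)),('t',t,(181.2,222))): print(n,two(w1,e[0],v,p),onz(v,*p,.195))
```

```text
beaker comp [ 259  203   49   61 2240]
rim (array([ 0.64551574, -0.01048254]), np.float64(0.025960795835013446), np.float64(0.0003808564638561528)) 76
((283.0888671875, 242.42483520507812), (42.08005905151367, 47.677669525146484), 91.0338134765625)
s (array([ 0.64703366, -0.01038235,  0.07438688]), np.float64(0.0030223958244643754)) [ 0.65035032 -0.00411449  0.08      ]
t (array([ 0.64610408, -0.01181698,  0.07664464]), np.float64(0.0021280216137259957)) [ 0.64425846 -0.01233786  0.08      ]
cap comp [ 264  211   53   59 2430]
cap (array([0.50555074, 0.24006462]), np.float64(0.02787835744467022), np.float64(0.0008423959337145002)) 70
((290.5234069824219, 241.65074157714844), (52.09933853149414, 56.8211784362793), 45.03282165527344)
s (array([0.50512108, 0.24096026, 0.1885172 ]), np.float64(0.0022684307577044587)) [0.51129875 0.24366614 0.195     ]
t (array([0.50722493, 0.23994566, 0.17991814]), np.float64(0.0023813995826567624)) [0.50373247 0.23565995 0.195     ]
```

Run:
```python
from h import *
w2=load('w2')
print('punch base',onz(w2,309,274,.01),'top',onz(w2,312,291,.052))
print(rel([.6455,-.0105,.039],64))
```

```text
punch base [ 0.73301883 -0.01376527  0.01      ] top [ 0.73294882 -0.01319504  0.052     ]
{'d': array([-0.1958, -0.0057,  0.6929]), 'yaw': np.float64(63.89), 'a': array([-0.0008, -0.0014, -0.0006])}
```

Request:
drive_tool(plan=[{"dx": -0.07,"dy": -0.002,"dz": 0,"ax": 0,"ay": 0,"az": 0,"jaw": 1},{"dx": -0.07,"dy": -0.002,"dz": 0,"ax": 0,"ay": 0,"az": 0,"jaw": 1},{"dx": -0.056,"dy": -0.002,"dz": 0,"ax": -0.001,"ay": -0.001,"az": 0,"jaw": 1},{"dx": 0,"dy": 0,"dz": 0.1,"ax": 0,"ay": 0,"az": 0,"jaw": 1},{"dx": 0,"dy": 0,"dz": 0.1,"ax": 0,"ay": 0,"az": 0,"jaw": 1},{"dx": 0,"dy": 0,"dz": 0.1,"ax": 0,"ay": 0,"az": 0,"jaw": 1},{"dx": 0,"dy": 0,"dz": 0.1,"ax": 0,"ay": 0,"az": 0,"jaw": 1},{"dx": 0,"dy": 0,"dz": 0,"ax": 0,"ay": 0,"az": 0,"jaw": 1},{"dx": 0,"dy": 0,"dz": 0,"ax": 0,"ay": 0,"az": 0,"jaw": 1}])

```text
time_s: 2.92
position: [0.6481, -0.0086, 0.1298]
ee_rot: [0.705, 3.059, 0.004]
contact_force: [0.8, -0.1, 0.4]
opening: 0.0856
grasp_force: 0.0
```

Run:
```python
from h import *
snap('wrist','w3')
print(rel([.6455,-.0105,.039],64),state()['contact_force'])
```

```text
{'d': array([ 0.011 , -0.0112,  0.3078]), 'yaw': np.float64(64.03), 'a': array([0.0014, 0.0014, 0.0002])} [ 0.77250156 -0.51435999  0.48521236]
```

Request:
drive_tool(plan=[{"dx": 0.006,"dy": -0.006,"dz": 0.07,"ax": 0,"ay": 0,"az": 0,"jaw": 1},{"dx": 0,"dy": 0,"dz": 0.07,"ax": 0,"ay": 0,"az": 0,"jaw": 1},{"dx": 0,"dy": 0,"dz": 0.07,"ax": 0,"ay": 0,"az": 0,"jaw": 1},{"dx": 0,"dy": 0,"dz": 0.06,"ax": 0,"ay": 0,"az": 0,"jaw": 1},{"dx": 0,"dy": 0,"dz": 0.035,"ax": 0,"ay": 0,"az": 0,"jaw": 1},{"dx": 0,"dy": 0,"dz": 0,"ax": 0,"ay": 0,"az": 0,"jaw": 1},{"dx": 0,"dy": 0,"dz": 0,"ax": 0,"ay": 0,"az": 0,"jaw": -1},{"dx": 0,"dy": 0,"dz": 0,"ax": 0,"ay": 0,"az": 0,"jaw": -1},{"dx": 0,"dy": 0,"dz": 0,"ax": 0,"ay": 0,"az": 0,"jaw": -1},{"dx": 0,"dy": 0,"dz": 0,"ax": 0,"ay": 0,"az": 0,"jaw": -1},{"dx": 0,"dy": 0,"dz": 0,"ax": 0,"ay": 0,"az": 0,"jaw": -1},{"dx": 0,"dy": 0,"dz": 0,"ax": 0,"ay": 0,"az": 0,"jaw": -1}], grip_force=35)

```text
time_s: 3.97
position: [0.6479, -0.0111, 0.0398]
ee_rot: [0.707, 3.054, 0.005]
contact_force: [-0.7, 0.2, 6.8]
opening: 0.0515
grasp_force: 35.4
```

Run:
```python
from h import *
st=state();print(st['position'],st['ee_rot'],st['opening'],st['grasp_force'],st['contact_force'])
print(rel([.645,-.0105,.039],64))
```

```text
[ 0.6479059  -0.01110616  0.03984303] [0.70676043 3.05408219 0.0052003 ] 0.051527390722448836 35.423683203504766 [-0.72183183  0.17541921  6.83602283]
{'d': array([ 0.0096, -0.0025,  0.0027]), 'yaw': np.float64(63.94), 'a': array([ 0.0015,  0.0019, -0.0003])}
```

Request:
drive_tool(plan=[{"dx": 0,"dy": 0,"dz": -0.03,"ax": 0,"ay": 0,"az": 0,"jaw": -1},{"dx": 0,"dy": 0,"dz": -0.08,"ax": 0,"ay": 0,"az": 0,"jaw": -1},{"dx": 0,"dy": 0,"dz": -0.1,"ax": 0,"ay": 0,"az": 0,"jaw": -1},{"dx": 0,"dy": 0,"dz": -0.1,"ax": 0,"ay": 0,"az": 0,"jaw": -1},{"dx": 0,"dy": 0,"dz": -0.1,"ax": 0,"ay": 0,"az": 0,"jaw": -1},{"dx": 0,"dy": 0,"dz": -0.1,"ax": 0,"ay": 0,"az": 0,"jaw": -1},{"dx": 0,"dy": 0,"dz": -0.1,"ax": 0,"ay": 0,"az": 0,"jaw": -1},{"dx": 0,"dy": 0,"dz": 0,"ax": 0,"ay": 0,"az": 0,"jaw": -1}])

```text
time_s: 4.63
position: [0.6487, -0.0119, 0.2286]
ee_rot: [0.706, 3.047, 0.008]
contact_force: [1.0, -1.0, -1.0]
opening: 0.0516
grasp_force: 37.1
```

Run:
```python
from h import *
st=state();print(st['position'],st['opening'],st['contact_force'])
w=load('w3')  # at tcp .648,-.0086,.1298
for p in ([.648,-.0086,.13],[.648,-.0086,.09]): print(proj(w,p))
# predicted from z=.25: pan .19 below tcp
R=np.array([[-.9,.438,0],[.438,.9,0],[0,0,-1]]).T
for dx in (-.05,0,.05): print(dx,proj(w,np.array([.648,-.0086,.13])+R@np.array([dx,0,.19])))
s,t,w2=load('s0'),load('t0'),load('w2')
print(two(w2,(41,257),s,(212,178)),two(w2,(41,257),t,(380,212)),onz(w2,41,257,.06))
print(rel([.545,-.284,.25],64))
```

```text
[ 0.64869046 -0.01191369  0.22861642] 0.0515552211740308 [ 0.96985813 -0.95476314 -1.04657374]
[282.90251448 273.39158749]
[282.56193642 241.20984243]
-0.05 [282.01465769 226.20822994]
0 [281.95815051 184.15718146]
0.05 [281.89602335 137.92390452]
(array([ 0.54431356, -0.28332498,  0.05490428]), np.float64(0.003214099478054497)) (array([ 0.54497357, -0.28465391,  0.05603031]), np.float64(0.0010613266735318358)) [ 0.54415891 -0.28043269  0.06      ]
{'d': array([-0.0894, -0.9659, -0.0782]), 'yaw': np.float64(63.91), 'a': array([ 0.0026,  0.0039, -0.0005])}
```

Request:
drive_tool(plan=[{"dx": -0.01,"dy": -0.04,"dz": -0.02,"ax": 0.001,"ay": 0.002,"az": 0,"jaw": -1},{"dx": -0.02,"dy": -0.08,"dz": -0.02,"ax": 0.001,"ay": 0.001,"az": 0,"jaw": -1},{"dx": -0.02,"dy": -0.1,"dz": -0.02,"ax": 0,"ay": 0,"az": 0,"jaw": -1},{"dx": -0.03,"dy": -0.1,"dz": -0.02,"ax": 0,"ay": 0,"az": 0,"jaw": -1},{"dx": -0.03,"dy": -0.1,"dz": 0,"ax": 0,"ay": 0,"az": 0,"jaw": -1},{"dx": -0.03,"dy": -0.1,"dz": 0,"ax": 0,"ay": 0,"az": 0,"jaw": -1},{"dx": -0.03,"dy": -0.1,"dz": 0,"ax": 0,"ay": 0,"az": 0,"jaw": -1},{"dx": -0.03,"dy": -0.1,"dz": 0,"ax": 0,"ay": 0,"az": 0,"jaw": -1},{"dx": -0.03,"dy": -0.1,"dz": 0,"ax": 0,"ay": 0,"az": 0,"jaw": -1},{"dx": -0.02,"dy": -0.1,"dz": 0,"ax": 0,"ay": 0,"az": 0,"jaw": -1},{"dx": 0,"dy": -0.04,"dz": 0,"ax": 0,"ay": 0,"az": 0,"jaw": -1},{"dx": 0,"dy": 0,"dz": 0,"ax": 0,"ay": 0,"az": 0,"jaw": -1}])

```text
time_s: 5.63
position: [0.5828, -0.3087, 0.2446]
ee_rot: [-0.718, -3.049, 0.007]
contact_force: [-0.0, -0.6, -1.5]
opening: 0.0514
grasp_force: 37.1
```

Run:
```python
from h import *
s=snap('wrist','w4')
st=state();print(st['position'],st['opening'],st['time_s'],rel([.545,-.284,.25],64))
print(proj(s,[.545,-.284,.06]))
```

```text
[ 0.58433227 -0.30571338  0.24453673] 0.05120140166164737 5.6833 {'d': array([ 0.1498,  0.0067, -0.017 ]), 'yaw': np.float64(63.68), 'a': array([-0.0014, -0.0026, -0.0018])}
[288.64271269 145.34375726]
```

View pics/w4.png

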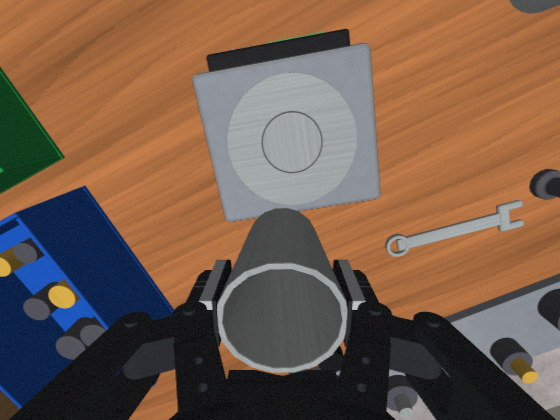

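The beaker is held upright with its rim at about (282,317), and the pan's ring is centred at about (292,142). I'll fit both.

Run:
```python
from h import *
w=load('w4');s,t=load('s0'),load('t0');g=cv2.cvtColor(w['pixels'],cv2.COLOR_BGR2GRAY)
m=np.zeros(g.shape,np.uint8);cv2.circle(m,(292,142),38,255,-1);m2=m.copy();cv2.circle(m2,(292,142),22,0,-1)
th=cv2.adaptiveThreshold(g,255,cv2.ADAPTIVE_THRESH_MEAN_C,cv2.THRESH_BINARY_INV,11,15)&m2
q=np.argwhere(th)[:,::-1].astype(np.float32);e=cv2.fitEllipse(q);print(e,len(q))
P=np.array([onz(w,u,v,.06) for u,v in q]);
A=np.c_[2*P[:,:2],np.ones(len(P))];x=np.linalg.lstsq(A,(P[:,:2]**2).sum(1),rcond=None)[0];print('ring',x[:2],np.sqrt(x[2]+x[0]**2+x[1]**2))
print(two(w,e[0],s,(212,178)),two(w,e[0],t,(380,212)), two(w,e[0],load('w2'),(41,257)))
# beaker rim: bright pixels around the rim
b=((g>150)).astype(np.uint8)*255; r=np.zeros_like(m);cv2.ellipse(r,(282,317),(72,62),0,0,360,255,-1);cv2.ellipse(r,(282,317),(54,42),0,0,360,0,-1);b&=r
q=np.argwhere(b)[:,::-1].astype(np.float32);er=cv2.fitEllipse(q);print('rim',er,len(q))
f,R,T=cam(w);c,d=ray(w,*er[0]);dep=f*.052/max(er[1]);p=c+d*dep
Rt=cv2.Rodrigues(np.array(state()['ee_rot']))[0];pos=np.array(state()['position'])
print('rim centre world',p,'tool',Rt.T@(p-pos))
```

```text
((291.62957763671875, 141.66262817382812), (59.711727142333984, 60.89504623413086), 15.145125389099121) 344
ring [ 0.54383449 -0.27999108] 0.031128939329893673
(array([ 0.54430508, -0.28028229,  0.0548463 ]), np.float64(0.001960101371315996)) (array([ 0.54150867, -0.27905985,  0.07674761]), np.float64(0.0004968573996492857)) (array([ 0.54350879, -0.27954743,  0.0607938 ]), np.float64(0.0011807322934285888))
rim ((281.75225830078125, 317.8106689453125), (104.76683044433594, 126.51537322998047), 90.18025207519531) 1771
rim centre world [ 0.5822855  -0.30886029  0.28101449] tool [ 0.00074168 -0.00388708 -0.03645627]
```

Run:
```python
from h import *
p=np.array(state()['position']);print(rel([p[0]-.0395,p[1]+.0275,.12],64))
```

```text
{'d': array([0.1552, 0.0256, 0.4163]), 'yaw': np.float64(63.68), 'a': array([-0.0014, -0.0026, -0.0018])}
```

Request:
drive_tool(plan=[{"dx": 0.03,"dy": 0.01,"dz": 0,"ax": -0.001,"ay": -0.001,"az": -0.002,"jaw": -1},{"dx": 0.045,"dy": 0.01,"dz": 0,"ax": 0,"ay": -0.001,"az": 0,"jaw": -1},{"dx": 0.05,"dy": 0.005,"dz": 0.02,"ax": 0,"ay": 0,"az": 0,"jaw": -1},{"dx": 0.03,"dy": 0,"dz": 0.05,"ax": 0,"ay": 0,"az": 0,"jaw": -1},{"dx": 0,"dy": 0,"dz": 0.07,"ax": 0,"ay": 0,"az": 0,"jaw": -1},{"dx": 0,"dy": 0,"dz": 0.07,"ax": 0,"ay": 0,"az": 0,"jaw": -1},{"dx": 0,"dy": 0,"dz": 0.07,"ax": 0,"ay": 0,"az": 0,"jaw": -1},{"dx": 0,"dy": 0,"dz": 0.07,"ax": 0,"ay": 0,"az": 0,"jaw": -1},{"dx": 0,"dy": 0,"dz": 0.046,"ax": 0,"ay": 0,"az": 0,"jaw": -1},{"dx": 0,"dy": 0,"dz": 0.02,"ax": 0,"ay": 0,"az": 0,"jaw": -1},{"dx": 0,"dy": 0,"dz": 0,"ax": 0,"ay": 0,"az": 0,"jaw": -1},{"dx": 0,"dy": 0,"dz": 0,"ax": 0,"ay": 0,"az": 0,"jaw": -1}])

```text
time_s: 6.68
position: [0.5484, -0.2754, 0.1207]
ee_rot: [-0.697, -3.063, -0.001]
contact_force: [-0.2, 0.0, -1.4]
opening: 0.0514
grasp_force: 37.1
```

Run:
```python
from h import *
a=snap('scene','s1');b=snap('wrist','w5')
st=state();print(st['position'],st['opening'],st['time_s'],st['contact_force'],rel([.544,-.279,.097],64))
c=lambda s,u,v,w=66,h=50:cv2.resize(s['pixels'][v-h:v+h,u-w:u+w],None,fx=3,fy=3,interpolation=cv2.INTER_CUBIC)
cv2.imwrite('pics/crop2.png',np.hstack([c(a,212,170),c(b,282,240,66,50)]))
```

```text
[ 0.54880743 -0.27606227  0.12155646] 0.051731850434440875 6.7833 [-0.29259965 -0.28393832 -0.90555234] {'d': array([ 0.0103, -0.0158,  0.0818]), 'yaw': np.float64(64.32), 'a': array([0.0001, 0.0005, 0.0018])}
```

View pics/crop2.png

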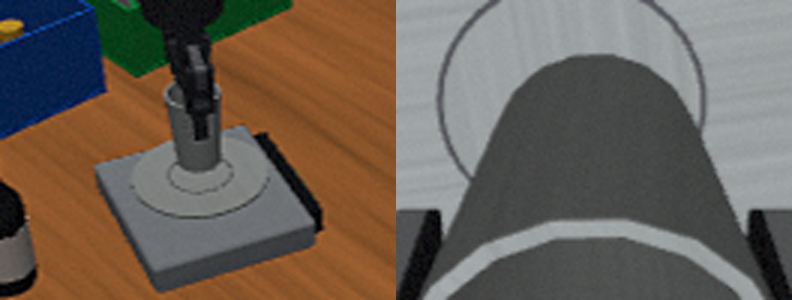

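The foot sits right of the ring's centre in the wrist view: foot mid at u≈283 with its far edge at v≈208, ring centre at about (274,223). I'll compute the correction.

Run:
```python
from h import *
w=load('w5');p=onz(w,283.4,208.3,.081)
R=cv2.Rodrigues(np.array(state()['ee_rot']))[0]
foot=p[:2]-.0215*R[:2,0]
l,r=onz(w,362-80,0,.06),None
L=onz(w,216+(438-396)/3,190+100/3,.06);Q=onz(w,216+(705-396)/3,190+100/3,.06)
ring=(L+Q)/2
print(foot,L,Q,ring,np.linalg.norm(L-Q)); 
for c in (ring[:2],np.array([.5438,-.28])): print(R.T@np.r_[c-foot,0]/.3)
```

```text
[ 0.54805939 -0.27516686] [ 0.5288051  -0.30770916  0.06      ] [ 0.55613857 -0.25101802  0.06      ] [ 0.54247183 -0.27936359  0.06      ] 0.06293650621519857
[ 1.07246660e-02 -2.06778617e-02 -2.47795906e-05]
[ 5.81544226e-03 -2.06714844e-02 -1.68803100e-05]
```

Request:
drive_tool(plan=[{"dx": 0.007,"dy": -0.02,"dz": 0,"ax": 0,"ay": 0,"az": 0,"jaw": -1},{"dx": 0,"dy": 0,"dz": 0.02,"ax": 0,"ay": 0,"az": 0,"jaw": -1},{"dx": 0,"dy": 0,"dz": 0.02,"ax": 0,"ay": 0,"az": 0,"jaw": -1},{"dx": 0,"dy": 0,"dz": 0.01,"ax": 0,"ay": 0,"az": 0,"jaw": -1},{"dx": 0,"dy": 0,"dz": 0.01,"ax": 0,"ay": 0,"az": 0,"jaw": -1},{"dx": 0,"dy": 0,"dz": 0.01,"ax": 0,"ay": 0,"az": 0,"jaw": -1},{"dx": 0,"dy": 0,"dz": 0.01,"ax": 0,"ay": 0,"az": 0,"jaw": -1},{"dx": 0,"dy": 0,"dz": 0,"ax": 0,"ay": 0,"az": 0,"jaw": -1},{"dx": 0,"dy": 0,"dz": 0,"ax": 0,"ay": 0,"az": 0,"jaw": -1},{"dx": 0,"dy": 0,"dz": 0,"ax": 0,"ay": 0,"az": 0,"jaw": -1}])

```text
time_s: 7.62
position: [0.5437, -0.2805, 0.0966]
ee_rot: [0.699, 3.063, 0.0]
contact_force: [-0.4, -0.1, 0.4]
opening: 0.0517
grasp_force: 37.2
```

Run:
```python
from h import *
w=snap('wrist','w6')
for i in range(3): st=state();print(st['position'],st['contact_force'],rel([.5438,-.28,.097],64))
```

```text
[ 0.54365787 -0.28055166  0.09662299] [-1.23607793  1.24113975  0.23605025] {'d': array([ 0.0004,  0.0019, -0.0013]), 'yaw': np.float64(64.3), 'a': array([0.    , 0.0001, 0.0017])}
[ 0.54365787 -0.28055166  0.09662299] [-1.23607793  1.24113975  0.23605025] {'d': array([ 0.0004,  0.0019, -0.0013]), 'yaw': np.float64(64.3), 'a': array([0.    , 0.0001, 0.0017])}
[ 0.54365787 -0.28055166  0.09662299] [-1.23607793  1.24113975  0.23605025] {'d': array([ 0.0004,  0.0019, -0.0013]), 'yaw': np.float64(64.3), 'a': array([0.    , 0.0001, 0.0017])}
```

The force reading rose by about 1.6 N, so the beaker's weight is now mostly on the pan (about 3 mm sunk). I release it and retreat straight up.

Request:
drive_tool(plan=[{"dx": 0,"dy": 0,"dz": 0,"ax": 0,"ay": 0,"az": 0,"jaw": -0.1},{"dx": 0,"dy": 0,"dz": 0,"ax": 0,"ay": 0,"az": 0,"jaw": 0.3},{"dx": 0,"dy": 0,"dz": 0,"ax": 0,"ay": 0,"az": 0,"jaw": 0.6},{"dx": 0,"dy": 0,"dz": 0,"ax": 0,"ay": 0,"az": 0,"jaw": 1},{"dx": 0,"dy": 0,"dz": 0,"ax": 0,"ay": 0,"az": 0,"jaw": 1},{"dx": 0,"dy": 0,"dz": 0,"ax": 0,"ay": 0,"az": 0,"jaw": 1},{"dx": 0,"dy": 0,"dz": -0.03,"ax": 0,"ay": 0,"az": 0,"jaw": 1},{"dx": 0,"dy": 0,"dz": -0.08,"ax": 0,"ay": 0,"az": 0,"jaw": 1},{"dx": 0,"dy": 0,"dz": -0.12,"ax": 0,"ay": 0,"az": 0,"jaw": 1},{"dx": 0,"dy": 0,"dz": -0.13,"ax": 0,"ay": 0,"az": 0,"jaw": 1},{"dx": 0,"dy": 0,"dz": -0.13,"ax": 0,"ay": 0,"az": 0,"jaw": 1},{"dx": 0,"dy": 0,"dz": -0.13,"ax": 0,"ay": 0,"az": 0,"jaw": 1}])

```text
time_s: 8.67
position: [0.543, -0.2806, 0.2851]
ee_rot: [0.699, 3.062, -0.0]
contact_force: [1.2, 0.0, -0.4]
opening: 0.0856
grasp_force: 0.0
```

Run:
```python
from h import *
a=snap('scene','s2');b=snap('wrist','w7')
st=state();print(st['position'],st['q'],st['time_s'])
c=lambda s,u,v,w=66,h=50:cv2.resize(s['pixels'][v-h:v+h,u-w:u+w],None,fx=3,fy=3,interpolation=cv2.INTER_CUBIC)
u,v=proj(b,[.544,-.28,.1]).astype(int);print(u,v)
cv2.imwrite('pics/crop3.png',np.hstack([c(a,212,170),c(b,u,v)]))
```

```text
[ 0.54603097 -0.28259766  0.29021244] [ 0.10093925  0.38106664  0.41667546  1.54755194 -0.16142122  1.23515908
  1.66420686] 8.7667
283 179
```

View pics/crop3.png

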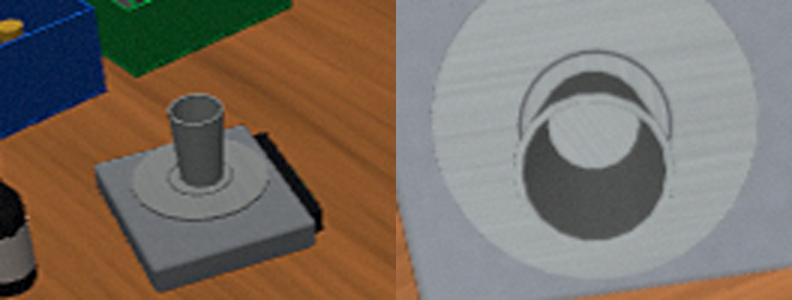

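The beaker stands upright, concentric with the ring: rim around crop (594,165), ring behind it, and level in the scene view. Now I turn the wrist for the cap.

Request:
drive_tool(plan=[{"dx": 0,"dy": 0,"dz": 0,"ax": 0,"ay": 0,"az": 0.036,"jaw": 1},{"dx": 0,"dy": 0,"dz": 0,"ax": 0,"ay": 0,"az": 0.036,"jaw": 1},{"dx": 0,"dy": 0,"dz": 0,"ax": 0,"ay": 0,"az": 0.036,"jaw": 1},{"dx": 0,"dy": 0,"dz": 0,"ax": 0,"ay": 0,"az": 0.036,"jaw": 1},{"dx": 0,"dy": 0,"dz": 0,"ax": 0,"ay": 0,"az": 0.036,"jaw": 1},{"dx": 0,"dy": 0,"dz": 0,"ax": 0,"ay": 0,"az": 0.036,"jaw": 1},{"dx": 0,"dy": 0,"dz": 0,"ax": 0,"ay": 0,"az": 0.036,"jaw": 1},{"dx": 0,"dy": 0,"dz": 0,"ax": 0,"ay": 0,"az": 0.036,"jaw": 1},{"dx": 0,"dy": 0,"dz": 0,"ax": 0,"ay": 0,"az": 0.036,"jaw": 1},{"dx": 0,"dy": 0,"dz": 0,"ax": 0,"ay": 0,"az": 0.036,"jaw": 1},{"dx": 0,"dy": 0,"dz": 0,"ax": 0,"ay": 0,"az": 0.036,"jaw": 1},{"dx": 0,"dy": 0,"dz": 0,"ax": 0,"ay": 0,"az": 0.036,"jaw": 1}])

```text
time_s: 9.77
position: [0.5434, -0.2805, 0.2826]
ee_rot: [-2.472, -1.939, -0.0]
contact_force: [1.4, 0.0, -0.2]
opening: 0.0855
grasp_force: 0.0
```

Run:
```python
from h import *
print(state()['q'],rel([.505,.24,.29],-15))
```

```text
[-0.10336837  0.43272948  0.73301045  1.57391784 -0.30034702  1.25087242
  0.43830555] {'d': array([ 1.6546, -0.5378, -0.0242]), 'yaw': np.float64(-13.79), 'a': array([ 0.    , -0.0001,  0.0067])}
```

Request:
drive_tool(plan=[{"dx": 0.06,"dy": -0.02,"dz": 0,"ax": 0,"ay": 0,"az": 0.003,"jaw": 1},{"dx": 0.1,"dy": -0.03,"dz": 0,"ax": 0,"ay": 0,"az": 0.003,"jaw": 1},{"dx": 0.11,"dy": -0.036,"dz": 0,"ax": 0,"ay": 0,"az": 0,"jaw": 1},{"dx": 0.11,"dy": -0.036,"dz": 0,"ax": 0,"ay": 0,"az": 0,"jaw": 1},{"dx": 0.11,"dy": -0.036,"dz": 0,"ax": 0,"ay": 0,"az": 0,"jaw": 1},{"dx": 0.11,"dy": -0.036,"dz": 0,"ax": 0,"ay": 0,"az": 0,"jaw": 1},{"dx": 0.11,"dy": -0.036,"dz": 0,"ax": 0,"ay": 0,"az": 0,"jaw": 1},{"dx": 0.11,"dy": -0.036,"dz": 0,"ax": 0,"ay": 0,"az": 0,"jaw": 1},{"dx": 0.11,"dy": -0.036,"dz": 0,"ax": 0,"ay": 0,"az": 0,"jaw": 1},{"dx": 0.11,"dy": -0.036,"dz": 0,"ax": 0,"ay": 0,"az": 0,"jaw": 1},{"dx": 0.11,"dy": -0.036,"dz": 0,"ax": 0,"ay": 0,"az": 0,"jaw": 1},{"dx": 0.11,"dy": -0.036,"dz": 0,"ax": 0,"ay": 0,"az": 0,"jaw": 1}])

```text
time_s: 10.77
position: [0.5182, 0.1177, 0.2828]
ee_rot: [-2.485, -1.922, -0.001]
contact_force: [2.1, 0.0, 0.1]
opening: 0.0855
grasp_force: 0.0
```

Run:
```python
from h import *
print(state()['q'],rel([.505,.24,.27],-15))
```

```text
[-0.83053368  0.26029515  0.64764402  1.76231611 -0.16964662  1.17468584
 -0.38725459] {'d': array([ 0.3834, -0.145 ,  0.0429]), 'yaw': np.float64(-14.55), 'a': array([ 0.0001, -0.0002,  0.0025])}
```

Request:
drive_tool(plan=[{"dx": 0.1,"dy": -0.036,"dz": 0,"ax": 0,"ay": 0,"az": 0.002,"jaw": 1},{"dx": 0.1,"dy": -0.036,"dz": 0,"ax": 0,"ay": 0,"az": 0,"jaw": 1},{"dx": 0.1,"dy": -0.036,"dz": 0.02,"ax": 0,"ay": 0,"az": 0,"jaw": 1},{"dx": 0.07,"dy": -0.036,"dz": 0.02,"ax": 0,"ay": 0,"az": 0,"jaw": 1},{"dx": 0,"dy": 0,"dz": 0,"ax": 0,"ay": 0,"az": 0,"jaw": 1},{"dx": 0,"dy": 0,"dz": 0,"ax": 0,"ay": 0,"az": 0,"jaw": 1},{"dx": 0,"dy": 0,"dz": 0,"ax": 0,"ay": 0,"az": 0,"jaw": 1}])

```text
time_s: 11.35
position: [0.5055, 0.2335, 0.2707]
ee_rot: [2.491, 1.913, -0.0]
contact_force: [0.1, -0.6, 0.0]
opening: 0.0851
grasp_force: 0.0
```

Run:
```python
from h import *
s=snap('wrist','w8');print(state()['q'],state()['position'],state()['time_s'],rel([.5055,.24,.164],-15))
print(proj(s,[.5055,.24,.195]),proj(s,[.5055,.24,.153]))
h=cv2.cvtColor(s['pixels'],cv2.COLOR_BGR2HSV)
u,v=proj(s,[.5055,.24,.195]).astype(int);print(h[v,u],h[v,u+20])
m=((h[...,1]<60)&(h[...,2]>40)&(h[...,2]<130)).astype(np.uint8)
m=cv2.morphologyEx(m,cv2.MORPH_OPEN,np.ones((3,3),np.uint8))
n,l,st,_=cv2.connectedComponentsWithStats(m,connectivity=4);k=l[v+10,u+12];print(st[k])
c=max(cv2.findContours((l==k).astype(np.uint8),cv2.RETR_EXTERNAL,cv2.CHAIN_APPROX_NONE)[0],key=len)[:,0]
# lower half outline = top-face edge
q=c[c[:,1]>v]
for z in (.195,):
  P=np.array([onz(s,a,b,z) for a,b in q]);A=np.c_[2*P[:,:2],np.ones(len(P))];x=np.linalg.lstsq(A,(P[:,:2]**2).sum(1),rcond=None)[0];r=np.sqrt(x[2]+x[0]**2+x[1]**2);print(x[:2],r,np.std(np.linalg.norm(P[:,:2]-x[:2],axis=1)-r))
```

```text
[-0.97907353  0.31496201  0.6011334   1.71999985 -0.19139254  1.16535485
 -0.58695835] [0.50578944 0.23308111 0.27085318] 11.4 {'d': array([ 0.022 , -0.0071,  0.3562]), 'yaw': np.float64(-15.01), 'a': array([ 0.0002,  0.    , -0.    ])}
[280.78991637 212.1100665 ] [280.94963655 196.22085949]
[ 90   4 120] [ 75   4 119]
[ 246  166   74   80 4486]
[0.50688987 0.23972341] 0.026852192011437574 0.00032258588351422024
```

View pics/w8.png

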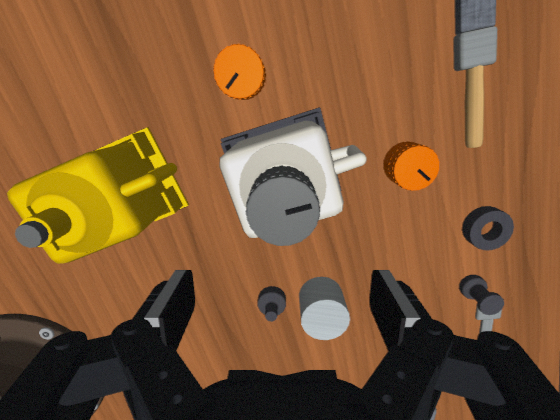

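This is my tenth and last picture: it shows the cap centred at about (283,210) between the opened fingers, mark towards the handle. I descend and grip, with numeric checks from here on.

Request:
drive_tool(plan=[{"dx": 0.023,"dy": -0.004,"dz": 0.02,"ax": 0,"ay": 0,"az": 0,"jaw": 1},{"dx": 0,"dy": 0,"dz": 0.06,"ax": 0,"ay": 0,"az": 0,"jaw": 1},{"dx": 0,"dy": 0,"dz": 0.07,"ax": 0,"ay": 0,"az": 0,"jaw": 1},{"dx": 0,"dy": 0,"dz": 0.07,"ax": 0,"ay": 0,"az": 0,"jaw": 1},{"dx": 0,"dy": 0,"dz": 0.07,"ax": 0,"ay": 0,"az": 0,"jaw": 1},{"dx": 0,"dy": 0,"dz": 0.05,"ax": 0,"ay": 0,"az": 0,"jaw": 1},{"dx": 0,"dy": 0,"dz": 0.015,"ax": 0,"ay": 0,"az": 0,"jaw": 1},{"dx": 0,"dy": 0,"dz": 0,"ax": 0,"ay": 0,"az": 0,"jaw": 1},{"dx": 0,"dy": 0,"dz": 0,"ax": 0,"ay": 0,"az": 0,"jaw": 1}], grip_force=55)

```text
time_s: 12.15
position: [0.5065, 0.2412, 0.1645]
ee_rot: [2.491, 1.913, 0.001]
contact_force: [1.0, -0.7, 0.7]
opening: 0.0853
grasp_force: 0.0
```

Run:
```python
from h import *
st=state();print(st['position'],st['contact_force'],rel([.5065,.24,.164],-15))
```

```text
[0.50651408 0.24122617 0.16448723] [ 1.00763331 -0.69668799  0.65354009] {'d': array([-0.004 ,  0.001 ,  0.0016]), 'yaw': np.float64(-14.96), 'a': array([ 0.0002, -0.0001,  0.0002])}
```

Request:
drive_tool(plan=[{"dx": 0,"dy": 0,"dz": 0,"ax": 0,"ay": 0,"az": 0,"jaw": -1},{"dx": 0,"dy": 0,"dz": 0,"ax": 0,"ay": 0,"az": 0,"jaw": -1},{"dx": 0,"dy": 0,"dz": 0,"ax": 0,"ay": 0,"az": 0,"jaw": -1},{"dx": 0,"dy": 0,"dz": 0,"ax": 0,"ay": 0,"az": 0,"jaw": -1},{"dx": 0,"dy": 0,"dz": 0,"ax": 0,"ay": 0,"az": 0,"jaw": -1},{"dx": 0,"dy": 0,"dz": 0,"ax": 0,"ay": 0,"az": 0,"jaw": -1}], grip_force=55)

```text
time_s: 12.65
position: [0.5066, 0.2417, 0.1646]
ee_rot: [2.491, 1.914, 0.003]
contact_force: [1.8, -0.5, 4.5]
opening: 0.0549
grasp_force: 57.0
```

Run:
```python
from h import *
st=state();print(st['position'],st['contact_force'],st['moment'],st['opening'])
```

```text
[0.5065848  0.24171986 0.16458701] [ 1.76759447 -0.49688258  4.54370665] [-0.07651537 -0.26507928  0.00811567] 0.05492564992292568
```

Request:
drive_tool(plan=[{"dx": 0,"dy": 0,"dz": 0.008,"ax": 0,"ay": 0,"az": 0,"jaw": -1},{"dx": 0,"dy": 0,"dz": 0.008,"ax": 0,"ay": 0,"az": 0,"jaw": -1},{"dx": 0,"dy": 0,"dz": 0.006,"ax": 0,"ay": 0,"az": 0,"jaw": -1},{"dx": 0,"dy": 0,"dz": 0,"ax": 0,"ay": 0,"az": 0,"jaw": -1},{"dx": 0,"dy": 0,"dz": 0,"ax": 0,"ay": 0,"az": 0,"jaw": -1},{"dx": 0,"dy": 0,"dz": 0,"ax": 0,"ay": 0,"az": 0,"jaw": -1}])

```text
time_s: 13.15
position: [0.5066, 0.2417, 0.1581]
ee_rot: [2.491, 1.914, 0.003]
contact_force: [-0.2, 0.9, 9.8]
opening: 0.0547
grasp_force: 57.6
```

Request:
drive_tool(plan=[{"dx": 0,"dy": 0,"dz": 0.004,"ax": 0,"ay": 0,"az": 0,"jaw": -1},{"dx": 0,"dy": 0,"dz": 0,"ax": 0,"ay": 0,"az": 0,"jaw": -1},{"dx": 0,"dy": 0,"dz": 0,"ax": 0,"ay": 0,"az": 0,"jaw": -1},{"dx": 0,"dy": 0,"dz": 0,"ax": 0,"ay": 0,"az": -0.01,"jaw": -1},{"dx": 0,"dy": 0,"dz": 0,"ax": 0,"ay": 0,"az": -0.02,"jaw": -1},{"dx": 0,"dy": 0,"dz": 0,"ax": 0,"ay": 0,"az": -0.02,"jaw": -1},{"dx": 0,"dy": 0,"dz": 0,"ax": 0,"ay": 0,"az": -0.02,"jaw": -1},{"dx": 0,"dy": 0,"dz": 0,"ax": 0,"ay": 0,"az": 0,"jaw": -1},{"dx": 0,"dy": 0,"dz": 0,"ax": 0,"ay": 0,"az": 0,"jaw": -1}])

```text
time_s: 13.9
position: [0.5066, 0.2418, 0.1571]
ee_rot: [-2.265, -2.177, -0.003]
contact_force: [-0.3, -0.3, 10.7]
opening: 0.0547
grasp_force: 57.8
```

Run:
```python
from h import *
st=state();print(st['position'],st['contact_force'],st['moment'],rel([.5066,.2417,.157],60),st['q'][6])
s=snap('wrist','w9');h=cv2.cvtColor(s['pixels'],cv2.COLOR_BGR2HSV)
c=onz(s,0,0,.187);u,v=proj(s,[.5066,.24,.187]).astype(int)
m=(h[...,2]<45).astype(np.uint8);r=np.zeros_like(m);cv2.circle(r,(u,v),28,1,-1);q=np.argwhere(m&r)[:,::-1]
P=np.array([onz(s,a,b,.187)[:2] for a,b in q]);print(u,v,len(q));d=P-[.5066,.24]
if len(P): mean=d.mean(0);print('mark dir',np.degrees(np.arctan2(mean[1],mean[0])),mean, 'axis',cv2.fitLine(P.astype(np.float32)*1000,cv2.DIST_L2,0,.01,.01)[:2].ravel())
```

```text
[0.50659275 0.24177179 0.15708947] [-0.29168881 -0.31786377 10.68589935] [-0.13656052  0.21328369  0.08092185] {'d': array([-0.0002,  0.    ,  0.0003]), 'yaw': np.float64(-2.28), 'a': array([ 6.00e-04, -2.00e-04, -3.46e-01])} -0.33129838151178626
284 310 212
mark dir 13.298126304590717 [0.00636107 0.00150347] axis [0.9707776 0.2399811]
```

Request:
drive_tool(plan=[{"dx": 0,"dy": 0,"dz": 0,"ax": 0,"ay": 0,"az": -0.02,"jaw": -1},{"dx": 0,"dy": 0,"dz": 0,"ax": 0,"ay": 0,"az": -0.02,"jaw": -1},{"dx": 0,"dy": 0,"dz": 0,"ax": 0,"ay": 0,"az": -0.02,"jaw": -1},{"dx": 0,"dy": 0,"dz": 0,"ax": 0,"ay": 0,"az": -0.02,"jaw": -1},{"dx": 0,"dy": 0,"dz": 0,"ax": 0,"ay": 0,"az": -0.02,"jaw": -1},{"dx": 0,"dy": 0,"dz": 0,"ax": 0,"ay": 0,"az": -0.02,"jaw": -1},{"dx": 0,"dy": 0,"dz": 0,"ax": 0,"ay": 0,"az": -0.02,"jaw": -1},{"dx": 0,"dy": 0,"dz": 0,"ax": 0,"ay": 0,"az": 0,"jaw": -1},{"dx": 0,"dy": 0,"dz": 0,"ax": 0,"ay": 0,"az": 0,"jaw": -1}])

```text
time_s: 14.7
position: [0.5065, 0.2418, 0.1571]
ee_rot: [1.735, 2.618, 0.003]
contact_force: [-1.1, -0.9, 10.9]
opening: 0.0544
grasp_force: 57.9
```

```bash
cat > mark.py <<'E'
from h import *
def mark(s,z,c=(.5066,.2405)):
    h=cv2.cvtColor(s['pixels'],cv2.COLOR_BGR2HSV);u,v=proj(s,[*c,z]).astype(int)
    m=(h[...,2]<45).astype(np.uint8);r=np.zeros_like(m);cv2.circle(r,(u,v),28,1,-1);q=np.argwhere(m&r)[:,::-1]
    P=np.array([onz(s,a,b,z)[:2] for a,b in q]);a=cv2.fitLine(P.astype(np.float32)*1000,cv2.DIST_L2,0,.01,.01)[:2].ravel()
    return len(q),round(float(np.degrees(np.arctan2(a[1],a[0]))),1)
E
python3 - <<'E'
from mark import *
print('w8',mark(load('w8'),.195),'w9',mark(load('w9'),.187),'now',mark(snap('wrist','w10'),.187))
st=state();print(st['position'],st['contact_force'],st['moment'],rel([.5066,.2417,.157],61),st['q'])
E
```

```text
w8 (105, 0.9) w9 (213, 14.1) now (203, 39.6)
[0.5065174  0.24178867 0.15708798] [-1.94833347 -0.95807086 10.20344485] [-0.17795727  0.2672391   0.09668401] {'d': array([-0.0004,  0.0001,  0.0003]), 'yaw': np.float64(22.9), 'a': array([ 0.0005, -0.    , -0.2117])} [-0.81570034  0.41640377  0.37565298  1.84733129 -0.18953957  0.91107733
  0.04697097]
```

The cap turns with the tool (mark 1° → 40°), so the teeth are free. I turn to about 76°.

Request:
drive_tool(plan=[{"dx": 0,"dy": 0,"dz": 0,"ax": 0,"ay": 0,"az": -0.02,"jaw": -1},{"dx": 0,"dy": 0,"dz": 0,"ax": 0,"ay": 0,"az": -0.02,"jaw": -1},{"dx": 0,"dy": 0,"dz": 0,"ax": 0,"ay": 0,"az": -0.02,"jaw": -1},{"dx": 0,"dy": 0,"dz": 0,"ax": 0,"ay": 0,"az": -0.02,"jaw": -1},{"dx": 0,"dy": 0,"dz": 0,"ax": 0,"ay": 0,"az": -0.02,"jaw": -1},{"dx": 0,"dy": 0,"dz": 0,"ax": 0,"ay": 0,"az": -0.02,"jaw": -1},{"dx": 0,"dy": 0,"dz": 0,"ax": 0,"ay": 0,"az": -0.02,"jaw": -1},{"dx": 0,"dy": 0,"dz": 0,"ax": 0,"ay": 0,"az": -0.02,"jaw": -1},{"dx": 0,"dy": 0,"dz": 0,"ax": 0,"ay": 0,"az": -0.02,"jaw": -1},{"dx": 0,"dy": 0,"dz": 0,"ax": 0,"ay": 0,"az": -0.026,"jaw": -1},{"dx": 0,"dy": 0,"dz": 0,"ax": 0,"ay": 0,"az": 0,"jaw": -1},{"dx": 0,"dy": 0,"dz": 0,"ax": 0,"ay": 0,"az": 0,"jaw": -1}])

```text
time_s: 15.75
position: [0.5065, 0.2418, 0.1571]
ee_rot: [0.813, 3.034, 0.002]
contact_force: [-2.2, -0.3, 10.7]
opening: 0.0548
grasp_force: 57.9
```

Run:
```python
from mark import *
print(mark(snap('wrist','w11'),.187))
st=state();print(st['position'],st['contact_force'],st['moment'],rel([.5066,.2417,.157],61))
```

```text
(179, 76.3)
[0.50652689 0.2418236  0.15713319] [-1.31110614 -0.02449661 10.53783534] [-0.19366415  0.26575825  0.05392963] {'d': array([-0.0004, -0.0002,  0.0004]), 'yaw': np.float64(59.99), 'a': array([ 0.0005,  0.0002, -0.0056])}
```

Request:
drive_tool(plan=[{"dx": 0,"dy": 0,"dz": -0.01,"ax": 0,"ay": 0,"az": 0,"jaw": -1},{"dx": 0,"dy": 0,"dz": -0.01,"ax": 0,"ay": 0,"az": 0,"jaw": -1},{"dx": 0,"dy": 0,"dz": -0.01,"ax": 0,"ay": 0,"az": 0,"jaw": -1},{"dx": 0,"dy": 0,"dz": -0.01,"ax": 0,"ay": 0,"az": 0,"jaw": -1},{"dx": 0,"dy": 0,"dz": -0.01,"ax": 0,"ay": 0,"az": 0,"jaw": -1},{"dx": 0,"dy": 0,"dz": 0,"ax": 0,"ay": 0,"az": 0,"jaw": -1}])

```text
time_s: 16.3
position: [0.5058, 0.2414, 0.1713]
ee_rot: [-0.814, -3.034, 0.0]
contact_force: [0.1, -0.0, -0.8]
opening: 0.0545
grasp_force: 58.0
```

The cap is free: only its own weight is on the wrist. I lift it to 6 cm clear.

Request:
drive_tool(plan=[{"dx": 0,"dy": 0,"dz": -0.02,"ax": 0,"ay": 0,"az": 0,"jaw": -1},{"dx": 0,"dy": 0,"dz": -0.03,"ax": 0,"ay": 0,"az": 0,"jaw": -1},{"dx": 0,"dy": 0,"dz": -0.04,"ax": 0,"ay": 0,"az": 0,"jaw": -1},{"dx": 0,"dy": 0,"dz": -0.04,"ax": 0,"ay": 0,"az": 0,"jaw": -1},{"dx": 0,"dy": 0,"dz": -0.04,"ax": 0,"ay": 0,"az": 0,"jaw": -1},{"dx": 0,"dy": 0,"dz": -0.03,"ax": 0,"ay": 0,"az": 0,"jaw": -1},{"dx": 0,"dy": 0,"dz": -0.02,"ax": 0,"ay": 0,"az": 0,"jaw": -1},{"dx": 0,"dy": 0,"dz": 0,"ax": 0,"ay": 0,"az": 0,"jaw": -1},{"dx": 0,"dy": 0,"dz": 0,"ax": 0,"ay": 0,"az": 0,"jaw": -1},{"dx": 0,"dy": 0,"dz": 0,"ax": 0,"ay": 0,"az": 0,"jaw": -1}])

```text
time_s: 17.13
position: [0.5056, 0.2414, 0.2366]
ee_rot: [-0.813, -3.034, 0.001]
contact_force: [-1.0, -1.0, -0.9]
opening: 0.0543
grasp_force: 58.1
```

Run:
```python
from mark import *
s=snap('scene','s3');w=snap('wrist','w12')
st=state();print(st['position'],st['contact_force'],st['opening'],rel([.5065,.2415,.2376],60),st['time_s'])
print('mark',mark(w,.268))
# numeric look: grey pixels of cap and neck in scene around the axis
for z in (.268,.247,.226,.2,.166,.15): u,v=proj(s,[.5065,.2405,z]).astype(int);print(z,(u,v),s['pixels'][v,u])
a=load('s2')['pixels'].astype(int);d=np.abs(s['pixels']-a).max(2)
u,v=proj(s,[.544,-.28,.1]).astype(int);print('beaker diff',(d[v-40:v+40,u-30:u+30]>40).sum())
```

```text
[0.50558478 0.24130254 0.23641167] [ 0.51065971  0.62627348 -0.89162943] 0.05467843162460146 {'d': array([-0.0023,  0.0021, -0.004 ]), 'yaw': np.float64(59.98), 'a': array([-0.0004, -0.0002, -0.0001])} 17.2333
mark (186, 74.1)
0.268 (np.int64(365), np.int64(197)) [92 92 92]
0.247 (np.int64(364), np.int64(205)) [94 96 93]
0.226 (np.int64(363), np.int64(212)) [50 52 49]
0.2 (np.int64(362), np.int64(221)) [55 50 47]
0.166 (np.int64(360), np.int64(232)) [95 96 94]
0.15 (np.int64(359), np.int64(237)) [141 152 155]
beaker diff 0
```

Run:
```python
from h import *
a=load('s0')['pixels'];b=load('s3')['pixels']
for v in range(190,262,4): print(v,a[v,350:372:7].mean(1).astype(int) if 0 else a[v,[346,353,360,367,374]].mean(1).astype(int),b[v,[346,353,360,367,374]].mean(1).astype(int))
```

```text
190 [89 86 88 95 92] [91 86 12 25 63]
194 [90 89 92 85 92] [93 91 93 11 28]
198 [99 92 85 88 86] [99 85 90 81 18]
202 [ 92 103  93  85  90] [94 40 89 89 14]
206 [86 94 97 89 89] [87 41 91 62 18]
210 [89 83 93 92 93] [92 43 46 56 28]
214 [79 89 83 93 88] [80 46 64 78 14]
218 [86 91 88 89 85] [84 78 49 76 57]
222 [76 92 91 89 80] [78 87 85 66 84]
226 [80 94 84 93 77] [79 79 92 84 93]
230 [84 43 92 93 86] [ 86 227  91  89  84]
234 [83 47 48 47 92] [ 86 159  40  75  91]
238 [150  43  55  49  86] [144 150 108 212  87]
242 [153  36  51  40 206] [153 123 114 205 210]
246 [166 198 216 203 145] [169 204 210 207 149]
250 [171 177 175 176 158] [177 182 176 178 160]
254 [176 182 186 175 169] [178 187 190 176 171]
258 [198 184 185 177 143] [200 188 188 179 146]
```

The profile shows the cap (v≈196–220), wood visible through the gap, then the white open neck (v≈230–246). I hand the job in.

```bash
python3 -c "
from h import *
print(finish_job())"
```

```text
the job is handed in; nothing more can be done
None
```

The job is handed in at about 17 s: the beaker stands in the middle of the pan, released, and the open cap is still gripped level above the jug's mouth, about 59 mm clear.

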